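Take the wheel off the tyre truer's bent spindle

ROBOT

A 7-joint arm with a two-finger parallel gripper is mounted at the origin on the work surface. World frame = base frame: x ahead of the robot, y to its left, z up, the work surface at z = 0. Lengths are in mm, angles in rad, forces in N, time in s.
With the tool pointing down it reaches from about 400 to 875 mm from the base axis. Payload 4.4 kg.
Tool frame: the origin (TCP) lies at the very end of the fingers, on their centre line; the grasp point (between the pads) lies 19 mm behind it; z points along the fingers, y is the line along which they close (so a half turn about z gives the same grasp; the last joint's range is limited). The gripper opens to 85 mm and grips with 20 to 120 N. Pads are 22 mm wide; open, the fingers measure 114 mm over their backs; the gripper's body (76 mm by 85 mm) begins 54 mm behind the grasp point. The pads swing forward as they close: fully open they stand 13 mm farther back than shut.
Start: joints at [1.111, 0.628, 0.038, 1.517, -0.027, 0.996, -0.02], TCP at [249.433, -600.251, 231.313] pointing down, gripper open.
Joint ranges: [-3.06, 3.06], [-0.37, 2.12], [-1.25, 1.32], [0.18, 2.47], [-1.1, 4.24], [0.23, 1.98], [-2.94, 2.94]. Speed limits (rad/s): [2.57, 2.57, 3.14, 3.14, 3.14, 3.14, 3.14].

INTERFACE

Orientations are given as a unit quaternion [w, x, y, z].
In Python, from workcell import status, eyes, ticket gives the robot as it stands.
- The arm moves only by the tool apply_moves, never from a script. Its argument "targets" is one flat list of numbers, 7 for each row, row after row: the finger opening in m, from 0 to 0.0854, then the shift along the world's x, y, z in m, then the turn, a rotation vector about the world's x, y, z in degrees. In form: [fingers, tx, ty, tz, wx, wy, wz, fingers, tx, ty, tz, wx, wy, wz, ...]. A call has 1 to 12 rows; each row is the pose to reach, as a shift and turn from the pose commanded when the call began; what a row does not reach only later rows make up. A row lasts 1/10 s, in which the tool goes at most 50 mm and 8.59 degrees, less where a joint would pass 70% of its speed; a pose out of reach is approached as far as the arm can. A call with a gripper value outside its range is refused whole. The fingers move at their own pace and stop on an object; "squeeze" is the grip in N (left out, the last holds). Time passes only in rows, so rows that repeat a pose let the fingers close. It gives the time, the measured TCP pose, the force, the opening and the grip force at its end, in the units of the state.
- status.get_state(): the state, without advancing time (a new reading comes with each control period).
- eyes.camera(name): name is "scene" or "top"; returns a dict with "image" (384x512x3 uint8, red, green, blue), "z_map" (384x512 float32, mm along the optical axis (not along the pixel's ray), 0 where there is no reading), "K" (3x3 intrinsics, pixels), "xyz" and "orientation" of the camera in the world. Camera axes: x right, y up, looking along -z (the intrinsics and any distortion apply to the point x, -y, -z); pixel columns grow to the right and rows downward; lengths in mm; the calibration is good to about 2 mm. A picture is of the moment at which its call begins.
- ticket.finish_job(): hands the job in; it is judged then, once.
The state is a dict: "time": time; "qpos": joint angles; "qvel": joint speeds; "joint_efforts": joint torques, N m; "eef_pos": TCP position; "ee_rot": TCP orientation; "contact_force": force on the tool from outside, world axes, zero at the start; "ft_torque": the same for the moment, N m; "finger_gap": opening from 0.0 (shut) to 1.0 (fully open); "grasp_force": force on a finger pad.
Only numpy, scipy, OpenCV 4.12 (cv2) and the standard library are available. Lean on these libraries where they do the work, as an engineer would, in place of code of your own. Each camera call takes 0.05 s, during which the arm holds its last target. There are 200 camera calls.

TASK

The spindle of the tyre truer is bent and has to be changed: hold the yellow wheel and slide it off the open end of the spindle, letting it follow the bend so that it never bears hard on the steel (keep that well under 12 N). Then stand the wheel upright on its tread in the orange cradle, setting it down rather than dropping it, and let go; leave the glue bottle, the spare wheel and the screwdriver where they are.

Things in the scene. Friction and masses are not known exactly. Their poses are not given: they have to be found in the camera images.
- wheel: Model-car wheel: black tyre, yellow rim, 64 mm across, 26 mm wide, 40 to 85 g. Origin at its centre, axle axis = own y. Flat tyre side walls at 13 mm either side, radius 22 to 32 mm; rim recessed. Only an 8 mm thick disc at mid width, bored 10 mm, bears on the spindle, so a push on one side wall cocks and jams it; across the tread it is held square. Starts hanging on the straight part, axis level, centre 39 to 45 mm from the face.
- truer: Tyre truer, a fixed bench machine: blue base 150 x 170 mm, aluminium block 117 mm high, dark motor, and the steel spindle, which does not yield. Origin on the table under the point where the spindle leaves the block's face; own z up, the spindle leaves along own -y.
- spindle_root (a point): Where the 7 mm spindle leaves the face, 90 mm above the table; axes as the truer. It sticks out 99 mm along -y: first 50 mm straight and level, last 50 mm straight but bent off about 10 degrees, in a direction that differs each time (up, down, left, right, between; not given). Open end about 9 mm off line. Play of a wheel held level: 1.5 mm all round on the straight part, about 0.8 on the bent.
- cradle: Orange wheel cradle fixed to the table, 100 x 45 mm: a trough along its own x between two side lips 22 mm high and 33 mm apart, with two steel cross rods on which the tread rests. Origin at the centre of its underside, own z up; a wheel in it has its axle along own y (either way round).
- cradle_seat (a point): Where the centre of a seated wheel is: 42 mm above the table in the middle of the cradle; axes as the cradle.
- glue: Bystander: standing glue bottle, 36 mm across, 100 mm tall, red cap; origin at the centre of its underside.
- spare: Bystander: spare wheel with white rim lying flat, 64 mm across, 26 mm high; origin at the centre of its underside.
- driver: Bystander: screwdriver, 160 mm long, blue handle, lying along its own x; origin on the table near its middle.
There are look-alikes about, which are no part of the job. What is shaped like the wheel but red or turquoise is not meant. There is more than one size of the cradle; the job needs the smaller.

How it is judged (in metres and radians):
On the way:
1. the wheel, held in the fingers, is clear of the spindle's open end (its centre more than 115 mm out from the machine's face) (y of wheel in the frame of truer below -0.115 m and contact force between wheel and the fingers above 1 N and contact force between wheel and truer below 0.1 N), for 0.1 s.
At the end, for the whole second after the job is handed in: The wheel stands at rest in the cradle, let go: its centre within 8 mm sideways and 4 mm in height of the seat point, its axle within 12 degrees of the cradle's y; glue bottle, spare wheel and screwdriver within 15 mm of where they were (horizontal distance between wheel and cradle_seat below 0.008 m and z of wheel in the frame of cradle_seat between -0.004 and 0.004 m and angle between the y axis of wheel and the y axis of cradle, either way round below 0.21 rad and contact force between wheel and the fingers below 0.05 N and linear speed of wheel below 0.02 m/s and angular speed of wheel below 0.3 rad/s and distance of each of glue, spare, driver from where it was at the start of the episode below 0.015 m); the robot touches nothing.
It fails at once if the wheel bears on the truer or its spindle with more than 12 N (contact force between wheel and truer above 12 N).
It fails at once if the wheel is dropped (falls faster than 0.4 m/s out of the fingers) (linear speed of wheel above 0.4 m/s and contact force between wheel and the fingers below 0.05 N).
It fails at once if the glue bottle is disturbed (shifted by more than 15 mm) (distance of glue from where it was at the start of the episode above 0.015 m).
It fails at once if the spare wheel is disturbed (shifted by more than 15 mm) (distance of spare from where it was at the start of the episode above 0.015 m).
It fails at once if the screwdriver is disturbed (shifted by more than 15 mm) (distance of driver from where it was at the start of the episode above 0.015 m).
It also fails if it takes over 58 s, if anything falls off the work surface, if the arm or the gripper's body presses on something with over 40 N, if the wrist force passes 120 N, or if a joint passes its speed limit or range.

## Working session

There is one attempt and no reset: what is moved stays moved. The work goes in short steps, Python scripts to look and compute and a tool call to move; the robot and the scene stay as the last step left them, time stands still between calls to the robot, and variables do not carry over. Pictures are saved under pics/ and viewed, at most 10 in all, crops included, and the job is handed in when it is done.

Besides the shell and the picture viewer there is one more tool, called after "Call:" as name(argument=value, ...) on one line, values as JSON. apply_moves: Moves the arm, as the interface text tells. Its arguments: {"type":"object","properties":{"targets":{"type":"array","items":{"type":"number"}},"squeeze":{"type":"number"}},"required":["targets"]}

```bash
mkdir -p pics; cat > h.py <<'E'
import numpy as np,cv2,pickle
from scipy.spatial.transform import Rotation as R
def rot(c):
    w,x,y,z=c["orientation"];return R.from_quat([x,y,z,w]).as_matrix()
def pts(c):
    z=c["z_map"];h,w=z.shape;K=c["K"]
    v,u=np.mgrid[:h,:w]
    P=np.stack([(u-K[0,2])/K[0,0]*z,-(v-K[1,2])/K[1,1]*z,-z],-1)
    return P@rot(c).T+np.array(c["xyz"])
def save(n,im): cv2.imwrite("pics/"+n,im[:,:,::-1])
E
python3 - <<'E'
from h import *
from workcell import status,eyes
for n in("scene","top"):
    c=eyes.camera(n);pickle.dump(c,open(n+".pkl","wb"));print(n,c["K"],c["xyz"],c["orientation"],[k for k in c])
    save(n+"0.png",c["image"])
print(status.get_state())
E
```

```text
scene [[481.21086875   0.         252.66152514]
 [  0.         481.21086875 190.8405041 ]
 [  0.           0.           1.        ]] [1359.20631342 -741.16656096  860.16063913] [0.80695969 0.40063824 0.18962513 0.39031702] ['image', 'z_map', 'K', 'xyz', 'orientation']
top [[361.82505163   0.         253.50238204]
 [  0.         361.82505163 189.97722552]
 [  0.           0.           1.        ]] [ 476.4907667  -131.08002289  923.14433707] [ 0.71585867  0.04790179 -0.03691355 -0.69562143] ['image', 'z_map', 'K', 'xyz', 'orientation']
{'time': 0.1, 'qpos': array([ 1.11119744,  0.62927425,  0.03842023,  1.51824269, -0.02700831,
        0.99629606, -0.01999348]), 'qvel': array([ 0.00131252, -0.00175221, -0.00015722, -0.00115475, -0.00063121,
        0.00043563,  0.00071563]), 'joint_efforts': array([ 2.61162946e-03, -5.64532578e+01,  1.22999053e+00, -1.93974406e+01,
        1.11367003e-02,  5.43342336e-03, -2.25906274e-05]), 'eef_pos': array([ 249.23874563, -599.72379405,  230.47532159]), 'ee_rot': array([-8.35616743e-04,  9.80675303e-01,  1.95640548e-01, -1.64813529e-04]), 'contact_force': array([ 0.10110749, -0.43072885, -0.86857078]), 'ft_torque': array([0.02532393, 0.0282121 , 0.00837452]), 'grasp_force': 0.0, 'finger_gap': 0.9991518139116755}
```

View pics/scene0.png

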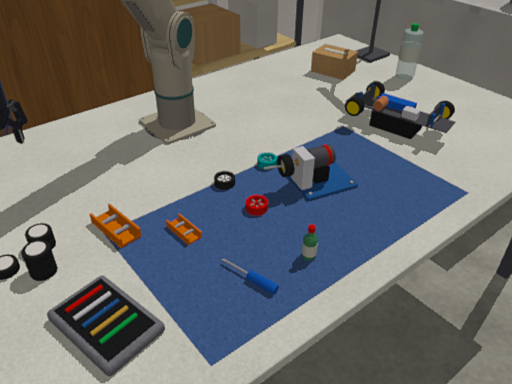

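View pics/top0.png

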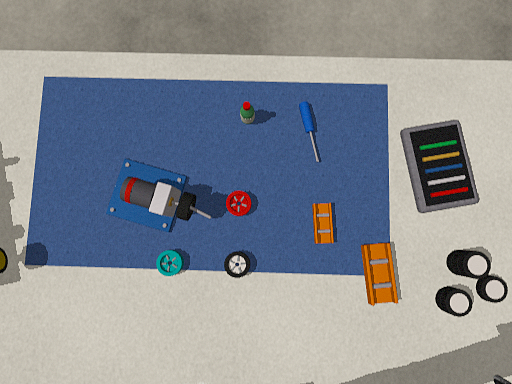

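The top view shows the truer near (155,195) with the wheel on its spindle at (186,206) and the open end at about (210,217). The red wheel (238,203), turquoise wheel (170,262) and white-rimmed spare (237,264) lie flat. There are two cradles, a small one at (323,223) and a large one at (380,273); the small one fits. Next I'll measure and check a crop.

```bash
python3 - <<'E'
from h import *
T=pickle.load(open("top.pkl","rb"));S=pickle.load(open("scene.pkl","rb"))
a=cv2.resize(T["image"][150:250,100:240],None,fx=5,fy=5,interpolation=cv2.INTER_CUBIC)[:,:700]
b=cv2.resize(S["image"][135:205,240:370],None,fx=6,fy=6,interpolation=cv2.INTER_CUBIC)
save("ta.png",a);save("sb.png",b[:, :780])
for n,c in(("top",T),("scene",S)):
    P=pts(c);hsv=cv2.cvtColor(c["image"],cv2.COLOR_RGB2HSV)
    m=cv2.inRange(hsv,(8,150,120),(18,255,255))
    k,l,s,ce=cv2.connectedComponentsWithStats(m)
    for i in range(1,k):
        if s[i,4]>60:
            q=P[l==i];q=q[(q[:,2]<40)&(q[:,2]>5)]
            if len(q)<20: continue
            t=q[q[:,2]>14]
            r=cv2.minAreaRect(t[:,:2].astype(np.float32)) if len(t)>10 else None
            print(n,ce[i],s[i,4],r,np.percentile(q[:,2],[5,50,95]))
P=pts(T);V=P[...,2]
reg=np.zeros(V.shape,bool);reg[150:250,100:225]=1
blk=reg&(V>108)&(V<124);print("block",blk.sum(),cv2.minAreaRect(P[blk][:,:2].astype(np.float32)),np.median(P[blk][:,2]))
hsv=cv2.cvtColor(T["image"],cv2.COLOR_RGB2HSV)
np.set_printoptions(linewidth=250,suppress=True,precision=0)
print(V[195:225,175:216:1].round().astype(int))
# top of plate (saturated bright blue base)
E
```

```text
top [322.55150555 223.19175911] 631 ((508.5026550292969, -289.63287353515625), (96.4233627319336, 45.11048889160156), 3.2802462577819824) [ 5.68279489  8.8901787  23.23976065]
top [378.86705959 272.97773412] 1527 ((390.3815612792969, -426.13409423828125), (140.5781707763672, 65.03679656982422), 6.740499973297119) [ 9.27028021 13.33465234 32.7651928 ]
scene [124.16190476 217.1047619 ] 105 ((388.8921203613281, -399.7119140625), (140.7052459716797, 7.9832444190979), 7.284505367279053) [27.94640448 31.64000318 34.20638996]
scene [114.11389522 228.39407745] 439 ((394.28741455078125, -435.81341552734375), (139.15042114257812, 46.85340881347656), 7.376129627227783) [ 9.5292321  13.33849644 33.34565462]
scene [190.32258065 224.09677419] 62 ((508.77008056640625, -270.7813720703125), (95.3433837890625, 5.479005813598633), 3.4879086017608643) [16.32583969 21.34637976 24.35380617]
scene [183.36607143 231.04017857] 224 ((510.0653076171875, -305.897216796875), (97.46676635742188, 14.059637069702148), 5.069177150726318) [ 6.26258509  9.19876456 23.00673588]
block 1423 ((553.6492309570312, 104.09632873535156), (162.88421630859375, 69.71090698242188), 75.7545394897461) 116.64552126916294
[[63 49 37 ...  0 -2 -3]
 [60 46 40 ... -1 -2  0]
 [54 45 38 ...  1 -2  3]
 ...
 [-1 -3  0 ...  2  1 -2]
 [-2  3  0 ...  1  2 -1]
 [ 1  1  1 ... -1  1 -3]]
```

View pics/ta.png

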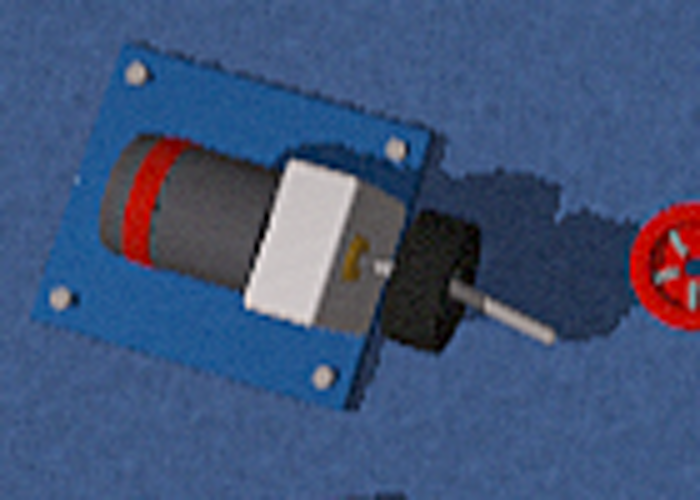

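View pics/sb.png

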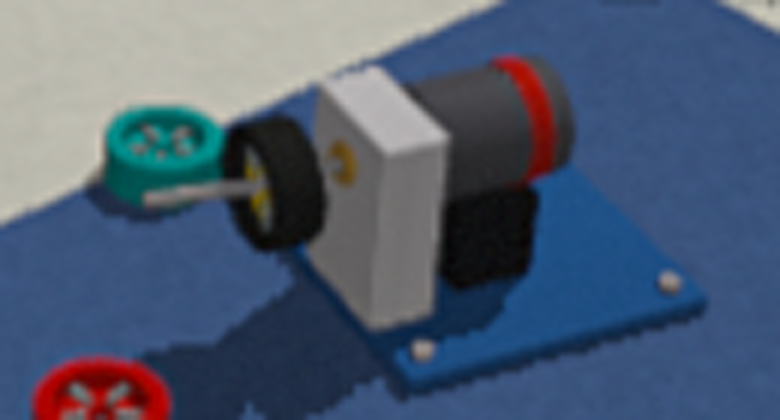

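The crop confirms that the yellow-rimmed wheel is the one on the spindle. The spindle's bent part runs from (455,288) to (550,338) in the top crop and from (245,185) to (148,200) in the scene crop. Next I'll fit the truer frame, the wheel and the tip.

```bash
python3 - <<'E'
from h import *
np.set_printoptions(suppress=True,precision=1)
T=pickle.load(open("top.pkl","rb"));S=pickle.load(open("scene.pkl","rb"))
def inr(P,b):return (P[...,0]>b[0])&(P[...,0]<b[1])&(P[...,1]>b[2])&(P[...,1]<b[3])&(P[...,2]>b[4])&(P[...,2]<b[5])
for n,c in(("top",T),("scene",S)):
    P=pts(c);hsv=cv2.cvtColor(c["image"],cv2.COLOR_RGB2HSV)
    box=inr(P,(380,680,-60,260,2,130))
    blue=box&(hsv[...,1]>150)&(hsv[...,0]>95)&(hsv[...,0]<115)&(P[...,2]<25)
    r=cv2.minAreaRect(P[blue][:,:2].astype(np.float32)) ;print(n,"base",r,np.median(P[blue][:,2]))
    wh=box&(P[...,2]>112)&(P[...,2]<122)&(hsv[...,1]<40)
    print("blocktop",wh.sum(),cv2.minAreaRect(P[wh][:,:2].astype(np.float32)),np.median(P[wh],0))
    dk=box&(P[...,2]>60)&(hsv[...,2]<75)
    sp=box&(P[...,2]>55)&(P[...,1]<55)&(P[...,1]>-40)&(hsv[...,1]<70)&(hsv[...,2]>80)
    v,u=np.nonzero(sp);q=P[sp];o=np.argsort(u)
    print("spindle",len(q));print(np.c_[u,v,q][o][::max(1,len(o)//25)])
E
```

```text
top base ((509.00238037109375, 100.35846710205078), (315.12249755859375, 275.9132080078125), 83.97221374511719) 11.540546991856331
blocktop 988 ((553.4498901367188, 103.68673706054688), (160.4296875, 68.84835052490234), 73.3259506225586) [554.7 103.6 117. ]
spindle 60
[[178.  203.  539.   49.9 122.8]
 [190.  207.  533.   28.7  91.2]
 [191.  206.  535.3  26.4  92. ]
 [191.  208.  530.6  25.8  94.1]
 [192.  208.  530.7  23.6  93.4]
 [193.  209.  528.4  21.2  93.5]
 [194.  209.  528.5  18.8  93.9]
 [194.  210.  526.4  19.3  90.3]
 [195.  209.  528.5  16.4  94.6]
 [196.  210.  526.4  14.4  92.2]
 [197.  209.  528.7  12.1  92.9]
 [197.  211.  524.1  11.8  92.9]
 [198.  212.  521.9   9.5  92.5]
 [199.  210.  526.6   7.4  92.5]
 [199.  212.  522.1   7.5  90.4]
 [200.  212.  522.1   5.1  91.3]
 [201.  211.  524.3   2.3  94.7]
 [201.  213.  519.8   2.5  92.1]
 [202.  213.  520.    0.5  90.5]
 [203.  213.  519.9  -2.2  93. ]
 [203.  214.  517.6  -2.5  94.1]
 [204.  214.  517.8  -4.3  91.1]
 [205.  213.  520.2  -6.5  90.7]
 [205.  215.  515.6  -6.7  90.5]
 [206.  216.  513.3  -9.1  90.9]
 [207.
[... 1251 characters left out ...]
 92.1]
 [275.  166.  526.2  10.1  93.3]
 [276.  165.  522.4  17.1  91.7]
 [276.  166.  527.9  12.3  93.3]
 [276.  167.  527.9  12.4  89.8]
 [277.  167.  528.   16.2  88.3]
 [277.  165.  526.5  17.2  93.9]
 [277.  166.  528.9  15.2  92.6]
 [278.  166.  532.3  15.9  94.1]
 [279.  166.  529.9  21.9  90.3]
 [280.  165.  532.6  23.   94.7]
 [280.  166.  533.9  22.   92.4]
 [281.  166.  532.7  27.   89.7]
 [281.  165.  530.6  28.8  91.2]
 [282.  162.  523.7  38.5  93.8]
 [282.  165.  532.7  30.7  91.5]
 [282.  166.  536.   27.8  91.1]
 [283.  166.  534.   33.5  87.6]
 [283.  165.  537.9  29.6  94.8]
 [283.  164.  532.3  34.7  93. ]
 [284.  169.  537.6  34.6  78.8]
 [284.  170.  537.3  35.2  74.9]]
```

```bash
cat >> h.py <<'E'
def ray(c,u,v,z):
    K=c["K"];d=rot(c)@np.array([(u-K[0,2])/K[0,0],-(v-K[1,2])/K[1,1],-1]);o=np.array(c["xyz"]);return o+d*(z-o[2])/d[2]
E
python3 - <<'E'
from h import *
np.set_printoptions(suppress=True,precision=2)
T=pickle.load(open("top.pkl","rb"));S=pickle.load(open("scene.pkl","rb"))
# sanity: mat height
print("bolts",*[ray(T,u,v,14)[:2] for u,v in((126.7,163.9),(178.7,179.1),(163.9,224.7),(111.7,208.9))])
P=pts(T);hsv=cv2.cvtColor(T["image"],cv2.COLOR_RGB2HSV)
wh=((hsv[...,1]<50)&(hsv[...,2]>150)&(P[...,2]>108)).astype(np.uint8);wh[:150]=0;wh[250:]=0;wh[:,:140]=0;wh[:,185:]=0
k,l,s,ce=cv2.connectedComponentsWithStats(wh);i=1+s[1:,4].argmax()
cn=max(cv2.findContours((l==i).astype(np.uint8),0,1)[0],key=cv2.contourArea).reshape(-1,2)
q=np.array([ray(T,u,v,117)[:2] for u,v in cn],np.float32);print("block",cv2.minAreaRect(q),cv2.boxPoints(cv2.minAreaRect(q)))
dk=(hsv[...,2]<70)&(P[...,2]>70);dk[:,:176]=0;dk[:,200:]=0;dk[:188]=0;dk[225:]=0
w=P[dk];print("wheel",len(w),w[:,2].max(),cv2.minAreaRect(w[w[:,2]>100][:,:2].astype(np.float32)),np.percentile(w[:,2],[50,90,97]))
# spindle centreline in each image: bright px of bent part
sp=(P[...,2]>60)&(hsv[...,2]>90)&(hsv[...,1]<90);sp[:,:190]=0;sp[:,213:]=0;sp[:200]=0;sp[222:]=0
v,u=np.nonzero(sp);L=[]
for x in range(190,213):
    m=u==x
    if m.sum()>1: L.append((x,v[m].mean(),m.sum()))
L=np.array(L);f=np.polyfit(L[:,0],L[:,1],1);print("top spindle px",L[0],L[-1],f)
for x in(191,211):print(ray(T,x,np.polyval(f,x),90))
print("root-side spindle",ray(T,176.3,203.0,93))
# scene: spindle px
P=pts(S);hsv=cv2.cvtColor(S["image"],cv2.COLOR_RGB2HSV)
print(hsv[162:172,262:284,2]); 
E
```

```text
bolts [644.24 211.97] [608.52  76.04] [491.89 107.01] [527.76 241.78]
block ((550.1686401367188, 93.26705169677734), (32.5079231262207, 68.15292358398438), 75.01863098144531) [[513.05  86.37]
 [578.89  68.76]
 [587.29 100.16]
 [521.45 117.78]]
wheel 373 923.1443370700204 ((522.1641235351562, -41.86274719238281), (191.7110595703125, 58.56589889526367), 79.87797546386719) [114.51 119.8  121.13]
top spindle px [190. 207.   3.] [210.  216.5   2. ] [  0.48 116.6 ]
[531.87  26.61  90.  ]
[511.25 -20.64  90.  ]
root-side spindle [541.2   60.57  93.  ]
[[113 117 126 134 135 135 137 136 131 128 115 102  91  85  58  25  19  15
   29  81  82  55]
 [ 86  89  96 103 105 106 106 105 100  98  86  80  79  81  67  27  14  12
   29  97  90  80]
 [ 84  84  84  84  84  85  85  83  82  83  80  79  78  83  72  35  24  25
   38  91  96  93]
 [ 83  85  82  84  82  84  85  85  86  86  88  92 100 105 103  83  80  80
   83  91  97  95]
 [ 84  83  86  92  97 104 107 120 132 131 128 122 121 117 106  98  97  96
   95  94  98 102]
 [ 83  82 111 125 123 122 119 120 127 123 118 115 109 104  95  84  69  66
   62  66 104 110]
 [ 79  80 109 120 116 110 105  95  89  82  76  96 110 112 116  85  41  24
   20  38 103 101]
 [ 72  73  79  75  74  77  77  72  74  77 106 121 127 127 128 117  56  17
   11  25  80  85]
 [ 69  68  68  66  65  71  72  75 108 114 125 128 128 127 127 129  82  30
   15  18  44  85]
 [ 73  72  70  72  76 107 113 113 124 126 126 126 126 126 128 129  91  40
   14  15  23  64]]
```

```bash
python3 - <<'E'
from h import *
np.set_printoptions(suppress=True,precision=2)
T=pickle.load(open("top.pkl","rb"));S=pickle.load(open("scene.pkl","rb"))
a=np.radians(-14.8);X=np.array([np.cos(a),np.sin(a),0]);Y=np.array([-np.sin(a),np.cos(a),0])
tf=lambda p:np.array([p@X-508.1,213-p@Y,p[2]])
o=np.array(T["xyz"]);l1=ray(T,191,.48*191+116.6-.0,90);f=None
P=pts(T);hsv=cv2.cvtColor(T["image"],cv2.COLOR_RGB2HSV)
sp=(P[...,2]>60)&(P[...,2]<130)&(hsv[...,2]>90)&(hsv[...,1]<90);sp[:,:190]=0;sp[:,213:]=0;sp[:200]=0;sp[222:]=0
v,u=np.nonzero(sp);f=np.polyfit(u,v,1)
q=np.array([tf(p) for p in P[sp]]);print("depth top: z vs out",np.polyfit(q[:,1]-75,q[:,2],1),"x vs out",np.polyfit(q[:,1]-75,q[:,0],1))
A,B=[ray(T,x,np.polyval(f,x),90) for x in(190,211)];n=np.cross(A-o,B-o)
PS=pts(S);hs=cv2.cvtColor(S["image"],cv2.COLOR_RGB2HSV)
os_=np.array(S["xyz"])
for (x,y0,y1) in[(264,165,170),(266,165,170),(268,164,170),(270,164,169),(272,164,168),(274,164,168)]:
    col=hs[y0:y1,x,2].astype(float);wt=np.clip(col-90,0,None);y=(wt*np.arange(y0,y1)).sum()/wt.sum()
    d=ray(S,x,y,0)-os_;p=os_+d*(n@(o-os_))/(n@d);print(x,y,tf(p))
# root plane: lateral 0, collar
for x,y in((296.2,161.7),):
    d=ray(S,x,y,0)-os_;s=(508.1-os_@X)/(d@X);print("collar",tf(os_+s*d))
V=hsv[...,2]
dk=(V<60)&(P[...,2]>75)&(P[...,2]<125);dk[:,:176]=0;dk[:,200:]=0;dk[:188]=0;dk[225:]=0
w=np.array([tf(p) for p in P[dk]]);print("wheel n",len(w),np.percentile(w,[1,5,50,95,99],axis=0))
t=w[w[:,2]>118];print(t.mean(0),t[:,1].min(),t[:,1].max())
# cradle, both cams, rotated rect of all orange incl. base via top contour at z 22
m=cv2.inRange(hsv,(8,150,120),(18,255,255));m[:,345:]=0;k=np.argwhere(m)[:,::-1]
for z in(0,22):print(z,cv2.minAreaRect(np.array([ray(T,u,v,z)[:2] for u,v in k],np.float32)))
print("spare",ray(T,237,264,13),"red",ray(T,238,203,13),"glue",ray(T,247,114,50),"drv",ray(T,318,160,5),ray(T,303,103,10))
E
```

```text
depth top: z vs out [-0.   92.24] x vs out [-0.16 -4.25]
264 167.475 [ -8.15 100.12  92.81]
266 167.28787878787878 [-7.25 94.34 92.44]
268 166.9672131147541 [-6.35 88.55 92.53]
270 166.46835443037975 [-5.45 82.78 93.24]
272 166.42424242424244 [-4.55 76.95 92.38]
274 166.15 [-3.65 71.13 92.31]
collar [ 0.    2.35 91.44]
wheel n 351 [[-30.24  26.22  75.87]
 [-27.7   27.49  84.4 ]
 [ -0.77  40.93 114.9 ]
 [ 27.33  51.38 120.55]
 [ 30.1   51.8  122.03]]
[  0.53  39.48 119.65] 26.40391379071329 51.27026065560449
0 ((508.4927978515625, -292.36676025390625), (99.5058364868164, 47.77415466308594), 4.038721561431885)
22 ((507.730224609375, -288.5230712890625), (97.13447570800781, 46.63561248779297), 4.038702011108398)
spare [400.5  -79.91  13.  ] red [551.86 -77.14  13.  ] glue [771.99 -94.08  50.  ] drv [ 669.37 -278.93    5.  ] [ 818.86 -237.79   10.  ]
```

Call:
apply_moves(targets=[0.085, 0.012, 0.026, 0, 0, 0, 2, 0.085, 0.03, 0.065, 0, 0, 0, 5, 0.085, 0.05, 0.11, 0, 0, 0, 9, 0.085, 0.068, 0.15, 0, 0, 0, 13, 0.085, 0.086, 0.19, 0, 0, 0, 17, 0.085, 0.104, 0.23, 0, 0, 0, 21, 0.085, 0.122, 0.27, 0, 0, 0, 25, 0.085, 0.14, 0.31, 0, 0, 0, 29, 0.085, 0.158, 0.35, 0, 0, 0, 33, 0.085, 0.176, 0.39, 0, 0, 0, 36, 0.085, 0.19, 0.42, 0, 0, 0, 38, 0.085, 0.2, 0.44, 0, 0, 0, 40])

```text
time: 1.3
eef_pos: [450.2, -157.3, 231.2]
ee_rot: [-0.0, 0.853, 0.521, 0.0]
contact_force: [-0.5, -0.9, -0.2]
finger_gap: 0.995
grasp_force: 0.0
```

Call:
apply_moves(targets=[0.085, 0.01, 0.024, 0, 0, 0, 2, 0.085, 0.025, 0.06, 0, 0, 0, 4, 0.085, 0.04, 0.1, 0, 0, 0, 6, 0.085, 0.055, 0.135, -0.01, 0, 0, 8, 0.085, 0.07, 0.165, -0.02, 0, 0, 10, 0.085, 0.08, 0.185, -0.03, 0, 0, 12, 0.085, 0.086, 0.198, -0.04, 0, 0, 12.6, 0.085, 0.086, 0.198, -0.041, 0, 0, 12.6, 0.085, 0.086, 0.198, -0.041, 0, 0, 12.6, 0.085, 0.086, 0.198, -0.041, 0, 0, 12.6])

```text
time: 2.3
eef_pos: [535.1, 35.9, 190.6]
ee_rot: [0.0, 0.793, 0.609, -0.0]
contact_force: [-0.8, -0.3, 0.6]
finger_gap: 0.994
grasp_force: 0.0
```

Call:
apply_moves(targets=[0.085, 0, 0, -0.015, 0, 0, 0, 0.085, 0, 0, -0.03, 0, 0, 0, 0.085, 0, 0, -0.042, 0, 0, 0, 0.085, 0, 0, -0.05, 0, 0, 0, 0.085, 0, 0, -0.05, 0, 0, 0, 0.085, 0, 0, -0.05, 0, 0, 0])

```text
time: 2.9
eef_pos: [535.7, 37.6, 140.6]
ee_rot: [0.0, 0.793, 0.61, 0.0]
contact_force: [0.9, 0.2, 0.8]
finger_gap: 0.99
grasp_force: 0.0
```

```bash
python3 - <<'E'
from h import *
from workcell import status,eyes
s=status.get_state();print(s["eef_pos"],s["contact_force"],s["ee_rot"])
c=eyes.camera("top");d=eyes.camera("scene");pickle.dump((c,d),open("b.pkl","wb"))
a=cv2.resize(c["image"][150:250,120:240],None,fx=5,fy=5,interpolation=2)
b=cv2.resize(d["image"][110:210,220:340],None,fx=5,fy=5,interpolation=2)
save("b1.png",cv2.resize(np.vstack([a,b]),(360,600)) if 0 else np.hstack([a[:, :],b])[:, :][::1,::1][:600:1].copy()[:, :].astype(np.uint8) if 0 else cv2.resize(np.hstack([a,b]),(800,333)))
E
```

```text
[535.66875064  37.58476908 140.58380742] [0.94379232 0.15233546 0.83403435] [1.15352302e-04 7.92605521e-01 6.09734729e-01 1.85458334e-04]
```

View pics/b1.png

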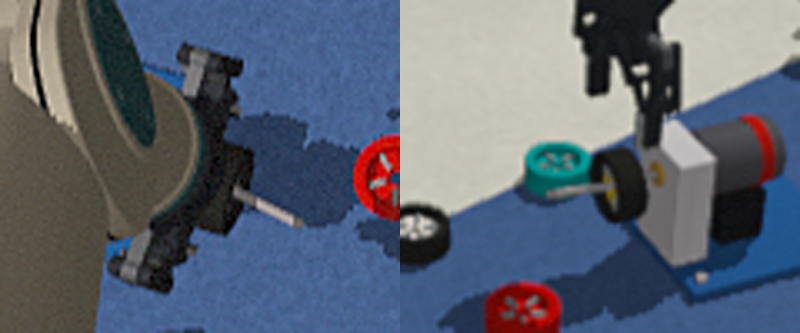

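```bash
python3 - <<'E'
from h import *
np.set_printoptions(suppress=True,precision=1)
a=np.radians(-14.8);X=np.array([np.cos(a),np.sin(a),0]);Y=np.array([-np.sin(a),np.cos(a),0])
t=np.array([535.67,37.58,0]);print("tcp lateral/out",t@X-508.1,213-t@Y)
for n,c in zip(("top","scene"),pickle.load(open("b.pkl","rb"))):
    P=pts(c);x=(P-t)@X;y=(P-t)@Y
    m=(abs(x)<75)&(abs(y)<30)&(P[...,2]>122)&(P[...,2]<240)
    for lo,hi in((122,160),(160,190),(190,215),(215,240)):
        k=m&(P[...,2]>lo)&(P[...,2]<hi)
        for s in(-1,1):
            g=k&(x*s>30)
            if g.sum()>8:print(n,lo,s,g.sum(),"x",np.percentile(x[g],[2,50,98]),"y",np.percentile(y[g],[2,50,98]))
# wheel now
c=pickle.load(open("b.pkl","rb"))[1];P=pts(c);x=(P-t)@X;y=(P-t)@Y
V=c["image"].max(-1)
w=(abs(x)<40)&(abs(y)<25)&(P[...,2]>50)&(P[...,2]<125)&(V<70)
print("wheel scene",w.sum(),np.percentile(x[w],[2,98]),np.percentile(y[w],[2,50,98]),np.percentile(P[w][:,2],[2,98]))
E
```

```text
tcp lateral/out 0.19863299052371985 39.832147902779525
top 160 -1 12 x [-51.9 -43.9 -40.6] y [-11.3 -10.8  -7.1]
top 160 1 13 x [44.7 47.5 52.5] y [-11.7 -11.1  -6.5]
top 190 -1 82 x [-71.3 -49.2 -41.6] y [-13.8  -7.3   5.3]
top 190 1 75 x [46.3 54.  72.2] y [-13.8  -7.1   4.6]
top 215 -1 67 x [-69.5 -39.6 -30.5] y [-17.2 -11.8   6.3]
top 215 1 60 x [32.7 43.7 72.4] y [-17.5 -12.2  -3.5]
scene 122 -1 10 x [-45.6 -41.3 -38.9] y [-7.   3.4  9.8]
scene 160 -1 79 x [-49.6 -42.  -37. ] y [-10.9  -3.2  10.4]
scene 160 1 82 x [43.  54.2 59. ] y [-11.3  -5.3   7. ]
scene 190 -1 57 x [-72.5 -46.2 -31.7] y [-14.8  -7.5   5.3]
scene 190 1 87 x [36.8 62.7 74.6] y [-14.3  -8.2  11.7]
scene 215 -1 41 x [-69.9 -60.6 -31.6] y [-17.3 -10.9   4. ]
scene 215 1 121 x [31.  67.3 73.3] y [-16.3  -7.6  11.2]
wheel scene 266 [-25.4  31.6] [-12.5  -4.   12.2] [ 65.6 121.7]
```

Call:
apply_moves(targets=[0.085, 0, 0, -0.015, 0, 0, 0, 0.085, -0.0005, 0.0, -0.035, 0, 0, 0, 0.085, -0.0005, 0, -0.052, 0, 0, 0, 0.085, -0.0005, 0, -0.064, 0, 0, 0, 0.085, -0.0005, 0, -0.069, 0, 0, 0, 0.085, -0.0005, 0, -0.069, 0, 0, 0, 0.075, -0.0005, 0, -0.069, 0, 0, 0, 0.07, -0.0005, 0, -0.069, 0, 0, 0, 0.07, -0.0005, 0, -0.069, 0, 0, 0, 0.07, -0.0005, 0, -0.069, 0, 0, 0], squeeze=20)

```text
time: 4.0
eef_pos: [535.2, 37.7, 71.7]
ee_rot: [0.0, 0.793, 0.61, 0.0]
contact_force: [-0.5, 0.3, 0.4]
finger_gap: 0.82
grasp_force: 0.0
```

```bash
python3 - <<'E'
from h import *
from workcell import status
s=status.get_state();print(s["eef_pos"],s["contact_force"],s["ft_torque"],s["finger_gap"]*85.4)
E
```

```text
[535.2327347   37.74633649  71.738036  ] [-0.49286466  0.29141738  0.4207876 ] [ 0.01039403 -0.00772896 -0.01582709] 70.02809131881185
```

Close in small steps while watching the force.

Call:
apply_moves(targets=[0.0675, 0, 0, 0, 0, 0, 0, 0.0675, 0, 0, 0, 0, 0, 0, 0.0665, 0, 0, 0, 0, 0, 0, 0.0665, 0, 0, 0, 0, 0, 0])

```text
time: 4.4
eef_pos: [534.9, 37.8, 71.3]
ee_rot: [-0.0, 0.792, 0.61, 0.0]
contact_force: [-0.3, 0.3, 0.2]
finger_gap: 0.782
grasp_force: 0.0
```

Call:
apply_moves(targets=[0.0655, 0, 0, 0, 0, 0, 0, 0.0655, 0, 0, 0, 0, 0, 0, 0.0655, 0, 0, 0, 0, 0, 0])

```text
time: 4.7
eef_pos: [534.9, 37.7, 71.3]
ee_rot: [-0.0, 0.793, 0.61, 0.0]
contact_force: [1.0, -0.5, -0.0]
finger_gap: 0.761
grasp_force: 0.0
```

Call:
apply_moves(targets=[0.0645, 0, 0, 0, 0, 0, 0, 0.0645, 0, 0, 0, 0, 0, 0])

```text
time: 4.9
eef_pos: [534.9, 37.7, 71.3]
ee_rot: [-0.0, 0.793, 0.61, -0.0]
contact_force: [-0.1, 0.0, -0.9]
finger_gap: 0.755
grasp_force: 0.0
```

Call:
apply_moves(targets=[0.0635, 0, 0, 0, 0, 0, 0, 0.0635, 0, 0, 0, 0, 0, 0])

```text
time: 5.1
eef_pos: [534.7, 37.8, 71.3]
ee_rot: [-0.0, 0.792, 0.61, -0.0]
contact_force: [-0.7, 0.0, 0.4]
finger_gap: 0.741
grasp_force: 0.3
```

Call:
apply_moves(targets=[0.062, 0, 0, 0, 0, 0, 0, 0.06, 0, 0, 0, 0, 0, 0, 0.058, 0, 0, 0, 0, 0, 0, 0.058, 0, 0, 0, 0, 0, 0], squeeze=25)

```text
time: 5.5
eef_pos: [534.8, 37.8, 71.4]
ee_rot: [-0.0, 0.793, 0.61, -0.0]
contact_force: [-2.5, -0.4, 3.9]
finger_gap: 0.724
grasp_force: 28.1
```

```bash
cat > st.py <<'E'
from h import *
from workcell import status,eyes
np.set_printoptions(suppress=True,precision=2)
F=[];
for _ in range(4):
    eyes.camera("top");s=status.get_state();F.append(np.r_[s["contact_force"],s["ft_torque"]])
f=np.mean(F,0)
a=np.radians(-14.8);X=np.array([np.cos(a),np.sin(a),0]);Y=np.array([-np.sin(a),np.cos(a),0])
e=s["eef_pos"];print("eef",e,"lat",e@X-508.1,"out",213-e@Y,"F lat,out,z",f[:3]@X,-f[:3]@Y,f[2],"std",np.std(F,0)[:3],"T",f[3:]@X,-f[3:]@Y,f[5],"gap",s["finger_gap"]*85.4,s["grasp_force"],s["time"])
E
python3 st.py
```

```text
eef [534.78  37.77  71.4 ] lat -0.7068739113517495 out 39.87847600855565 F lat,out,z -1.7361071333426594 0.2829369410944615 3.749809617337142 std [0.79 0.52 0.32] T -0.04219698706823953 -0.38012811488405673 0.005534995247520949 gap 62.07463907753018 28.245823045726866 5.7
```

Call:
apply_moves(targets=[0.058, 0, 0, 0.0005, 0, 0, 0, 0.058, 0, 0, 0.001, 0, 0, 0, 0.058, 0, 0, 0.001, 0, 0, 0])

```text
time: 6.0
eef_pos: [535.2, 37.7, 72.2]
ee_rot: [0.0, 0.793, 0.61, 0.0]
contact_force: [-0.1, 0.6, -0.7]
finger_gap: 0.724
grasp_force: 27.7
```

```bash
python3 st.py
```

```text
eef [535.14  37.73  72.24] lat -0.3474900286922775 out 39.823712005926524 F lat,out,z 0.4319933720304285 -0.11454763190194088 -0.35655856917732676 std [0.23 0.46 0.41] T -0.018464043963577058 0.01712105870562982 -0.010496870501500982 gap 61.957303992785675 27.715730520430952 6.2
```

Call:
apply_moves(targets=[0.058, 0, 0, 0.0005, 0, 0, 0, 0.058, 0, 0, 0.001, 0, 0, 0, 0.058, 0, 0, 0.001, 0, 0, 0])

```text
time: 6.5
eef_pos: [535.1, 37.7, 73.4]
ee_rot: [0.0, 0.792, 0.61, 0.0]
contact_force: [-0.3, -0.3, -1.4]
finger_gap: 0.724
grasp_force: 27.7
```

```bash
python3 st.py
```

```text
eef [534.95  37.78  73.34] lat -0.5502168714546087 out 39.818879023475006 F lat,out,z -0.0035817191040321203 -0.1286023489994018 -0.9028020405358448 std [0.25 0.81 0.51] T -0.009231909265233368 0.009937688501003406 -0.007944718108444288 gap 62.045463802251625 27.715519226621836 6.7
```

Call:
apply_moves(targets=[0.058, -0.0005, 0.0001, -0.0003, 0, 0, 0, 0.058, -0.001, 0.0003, -0.0004, 0, 0, 0, 0.058, -0.0015, 0.0004, -0.0004, 0, 0, 0, 0.058, -0.0015, 0.0004, -0.0004, 0, 0, 0])

```text
time: 7.1
eef_pos: [533.3, 38.2, 72.9]
ee_rot: [-0.0, 0.792, 0.61, -0.0]
contact_force: [0.2, 0.1, -1.1]
finger_gap: 0.728
grasp_force: 27.7
```

```bash
python3 st.py
```

```text
eef [533.44  38.13  72.9 ] lat -2.099235139661573 out 39.870396166255944 F lat,out,z -0.10590522864443795 0.05955973576572683 -0.6492020859744916 std [0.31 0.45 0.64] T -0.013389439526889053 0.02006630090948063 0.014709734008044173 gap 61.77638560918492 27.716334590222687 7.3
```

Call:
apply_moves(targets=[0.058, -0.0004, 0.0001, 0, 0, 0, 0, 0.058, -0.0008, 0.0002, 0, 0, 0, 0, 0.058, -0.0008, 0.0002, 0, 0, 0, 0])

```text
time: 7.6
eef_pos: [532.5, 38.4, 72.9]
ee_rot: [-0.0, 0.792, 0.61, -0.0]
contact_force: [-0.6, -0.3, -0.4]
finger_gap: 0.73
grasp_force: 27.7
```

```bash
python3 st.py
```

```text
eef [532.65  38.35  72.92] lat -2.916662613125709 out 39.85426386646128 F lat,out,z -0.22759653321268247 -0.13890939480436112 -0.6703616408011162 std [0.47 0.56 0.15] T -0.012921722653446738 -0.006593855518856287 0.006891693216679059 gap 61.80928893178275 27.71432067034766 7.8
```

Call:
apply_moves(targets=[0.058, 0.0006, -0.0002, 0, 0, 0, 0, 0.058, 0.0013, -0.0003, 0, 0, 0, 0, 0.058, 0.0008, -0.0023, 0, 0, 0, 0, 0.058, 0.0003, -0.0042, 0, 0, 0, 0, 0.058, -0.0002, -0.0061, 0, 0, 0, 0, 0.058, -0.0007, -0.0081, 0, 0, 0, 0, 0.058, -0.0007, -0.0081, 0, 0, 0, 0])

```text
time: 8.5
eef_pos: [531.8, 29.7, 72.9]
ee_rot: [0.0, 0.793, 0.61, -0.0]
contact_force: [0.2, -0.4, -1.0]
finger_gap: 0.726
grasp_force: 27.7
```

```bash
python3 st.py
```

```text
eef [531.97  30.36  72.94] lat -1.5318669580818778 out 47.75593470239602 F lat,out,z -0.12852137160549817 -0.054986821926365184 -0.545962796953621 std [0.29 0.47 0.42] T -0.006003854128734745 -0.01172233444582912 0.016234470907820826 gap 61.56282099610464 27.713074365165085 8.7
```

Call:
apply_moves(targets=[0.058, -0.0003, -0.001, 0, 0, 0, -1, 0.058, -0.0006, -0.0019, 0, 0, 0, -2, 0.058, -0.001, -0.0029, 0, 0, 0, -3, 0.058, -0.0013, -0.0038, 0, 0, 0, -3.5, 0.058, -0.0022, -0.0056, 0, 0, 0, -5, 0.058, -0.0022, -0.0056, 0, 0, 0, -5])

```text
time: 9.3
eef_pos: [529.5, 24.3, 72.9]
ee_rot: [0.0, 0.819, 0.574, -0.0]
contact_force: [-0.3, -0.4, -0.6]
finger_gap: 0.728
grasp_force: 27.7
```

```bash
python3 st.py
```

```text
eef [529.79  24.7   72.94] lat -2.1997641957698875 out 53.78424629534621 F lat,out,z 0.08676657441036724 -0.08401703680222476 -0.3853836100424167 std [0.76 0.26 0.36] T 0.0004878399161650901 -0.00728275248593744 -0.028936437614857827 gap 62.036076106284206 27.69763003103435 9.5
```

Call:
apply_moves(targets=[0.058, -0.0006, -0.0014, 0, 0, 0, -1, 0.058, -0.0012, -0.0028, 0, 0, 0, -2, 0.058, -0.0018, -0.0042, 0, 0, 0, -3, 0.058, -0.0024, -0.0056, 0, 0, 0, -3, 0.058, -0.0024, -0.0056, 0, 0, 0, -3])

```text
time: 10.0
eef_pos: [527.2, 18.7, 72.9]
ee_rot: [0.0, 0.833, 0.553, -0.0]
contact_force: [0.4, 0.3, -1.0]
finger_gap: 0.724
grasp_force: 27.7
```

```bash
python3 st.py
```

```text
eef [527.38  19.12  72.93] lat -3.1027673778651774 out 59.79670062965525 F lat,out,z -0.225254220397532 0.37414993962502463 -0.841260269269601 std [0.38 0.48 0.19] T -0.0043012165578735825 0.016842042219799017 0.008269912879457915 gap 62.0849881385116 27.693831205833703 10.2
```

Call:
apply_moves(targets=[0.058, -0.0008, -0.0018, 0, 0, 0, -0.5, 0.058, -0.0017, -0.0037, 0, 0, 0, -1, 0.058, -0.0025, -0.0056, 0, 0, 0, -1, 0.058, -0.0033, -0.0074, 0, 0, 0, -1, 0.058, -0.0033, -0.0074, 0, 0, 0, -1])

```text
time: 10.7
eef_pos: [523.8, 11.2, 72.9]
ee_rot: [0.0, 0.838, 0.546, -0.0]
contact_force: [-1.2, -0.1, -0.6]
finger_gap: 0.725
grasp_force: 27.7
```

```bash
python3 st.py
```

```text
eef [524.08  11.76  72.92] lat -4.408335877106765 out 67.76044762311119 F lat,out,z 0.35336622983381116 0.2189398929994288 -0.9064504906562277 std [0.5  0.41 0.31] T 0.0014261258980625157 -0.0039296824621110156 -0.00503650495648289 gap 61.96500081146876 27.693300337996334 10.9
```

Call:
apply_moves(targets=[0.058, -0.0008, -0.0018, 0, 0, 0, 0, 0.058, -0.0017, -0.0037, 0, 0, 0, 0, 0.058, -0.0025, -0.0056, 0, 0, 0, 0, 0.058, -0.0033, -0.0074, 0, 0, 0, 0, 0.058, -0.0033, -0.0074, 0, 0, 0, 0])

```text
time: 11.4
eef_pos: [520.5, 3.7, 72.9]
ee_rot: [0.0, 0.838, 0.546, -0.0]
contact_force: [0.4, 0.1, -0.6]
finger_gap: 0.727
grasp_force: 27.7
```

```bash
python3 st.py
```

```text
eef [520.81   4.38  72.93] lat -5.689174587482228 out 75.72472823226846 F lat,out,z 0.39484602437035166 -0.2306458413769054 -0.21322259059085175 std [0.45 0.7  0.55] T 0.006587024084679098 0.01640837788320948 0.01810513940595779 gap 61.61919658374156 27.69386189756915 11.6
```

Call:
apply_moves(targets=[0.058, -0.0008, -0.0018, 0, 0, 0, 0, 0.058, -0.0017, -0.0037, 0, 0, 0, 0, 0.058, -0.0025, -0.0056, 0, 0, 0, 0, 0.058, -0.0033, -0.0074, 0, 0, 0, 0, 0.058, -0.0033, -0.0074, 0, 0, 0, 0])

```text
time: 12.1
eef_pos: [517.2, -3.6, 72.9]
ee_rot: [0.0, 0.838, 0.546, -0.0]
contact_force: [0.3, -0.1, -0.3]
finger_gap: 0.728
grasp_force: 27.7
```

```bash
python3 st.py
```

```text
eef [517.5   -3.06  72.95] lat -6.985808436372679 out 83.7602573554235 F lat,out,z 0.04802993396663844 -0.03577467591417972 -0.8029977137303117 std [0.27 0.24 0.52] T 0.024577559680128758 -0.012633631499081532 0.01402656533533686 gap 61.98192673264751 27.694277570117265 12.3
```

Call:
apply_moves(targets=[0.058, -0.0008, -0.0018, 0, 0, 0, 0, 0.058, -0.0017, -0.0037, 0, 0, 0, 0, 0.058, -0.0025, -0.0056, 0, 0, 0, 0, 0.058, -0.0033, -0.0074, 0, 0, 0, 0, 0.058, -0.0033, -0.0074, 0, 0, 0, 0])

```text
time: 12.8
eef_pos: [513.9, -11.0, 72.9]
ee_rot: [0.0, 0.838, 0.546, -0.0]
contact_force: [-0.7, -0.5, -1.2]
finger_gap: 0.727
grasp_force: 27.7
```

```bash
python3 st.py
```

```text
eef [514.19 -10.45  72.93] lat -8.297803319046693 out 91.75377045160567 F lat,out,z -0.06412816792217435 -0.26388252718857325 -0.44461462133965335 std [0.43 0.35 0.68] T 0.027874688399030456 0.013706197338427248 0.009484530770801204 gap 62.235560857864066 27.69473987398669 13.0
```

Call:
apply_moves(targets=[0.058, -0.0008, -0.0018, 0, 0, 0, 0, 0.058, -0.0017, -0.0037, 0, 0, 0, 0, 0.058, -0.0025, -0.0056, 0, 0, 0, 0, 0.058, -0.0033, -0.0074, 0, 0, 0, 0, 0.058, -0.0041, -0.0092, 0, 0, 0, 0, 0.058, -0.005, -0.0112, 0, 0, 0, 0, 0.058, -0.005, -0.0112, 0, 0, 0, 0])

```text
time: 13.7
eef_pos: [508.9, -22.2, 72.9]
ee_rot: [0.0, 0.838, 0.546, -0.0]
contact_force: [-0.2, 0.8, -0.7]
finger_gap: 0.729
grasp_force: 27.7
```

```bash
python3 st.py
```

```text
eef [509.22 -21.65  72.92] lat -10.244637669933411 out 103.84890112372847 F lat,out,z 0.0073412048137058705 -0.28813941756075995 -0.5508088982464072 std [0.56 0.45 0.43] T -0.02809508721473208 0.0013042330154012533 -0.026521961684993482 gap 62.18323881200058 27.694746104534715 13.9
```

Call:
apply_moves(targets=[0.058, -0.0015, -0.0033, 0, 0, 0, 0, 0.058, -0.0035, -0.0077, 0, 0, 0, 0, 0.058, -0.0055, -0.012, 0, 0, 0, 0, 0.058, -0.008, -0.018, 0, 0, 0, 0, 0.058, -0.011, -0.0245, 0, 0, 0, 0, 0.058, -0.012, -0.027, 0, 0, 0, 0, 0.058, -0.012, -0.027, 0, 0, 0, 0, 0.058, -0.012, -0.027, 0, 0, 0, 0])

```text
time: 14.7
eef_pos: [497.3, -48.7, 73.0]
ee_rot: [-0.0, 0.838, 0.546, 0.0]
contact_force: [-0.5, 0.0, -1.0]
finger_gap: 0.724
grasp_force: 27.7
```

```bash
python3 st.py; python3 - <<'E'
from h import *
from workcell import eyes
c=eyes.camera("top");d=eyes.camera("scene");pickle.dump((c,d),open("c.pkl","wb"))
a=cv2.resize(c["image"][150:250,150:270],None,fx=3.3,fy=3.3,interpolation=2)
b=cv2.resize(d["image"][120:220,200:320],None,fx=3.3,fy=3.3,interpolation=2)
save("c1.png",np.hstack([a,b]))
E
```

```text
eef [497.29 -48.4   72.92] lat -14.940881228406454 out 132.7632584042598 F lat,out,z 0.1693535172517324 -0.15918424427394967 -0.8370821335883707 std [0.4  0.1  0.46] T 0.012078221846779003 0.012680887882442354 0.021291539804969284 gap 61.866907159983256 27.694766521453857 14.9
```

View pics/c1.png

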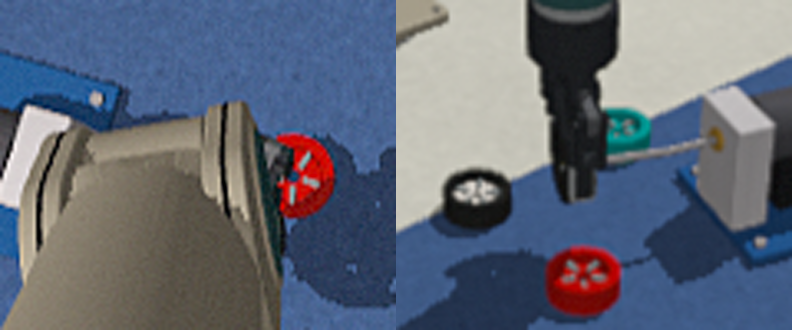

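Call:
apply_moves(targets=[0.058, 0, -0.005, 0.01, 0, 0, 1, 0.058, 0.001, -0.02, 0.025, 0, 0, 3, 0.058, 0.002, -0.045, 0.04, 0, 0, 6, 0.058, 0.003, -0.075, 0.05, 0, 0, 9, 0.058, 0.004, -0.105, 0.05, 0, 0, 12, 0.058, 0.005, -0.135, 0.05, 0, 0, 15, 0.058, 0.006, -0.165, 0.05, 0, 0, 18, 0.058, 0.008, -0.195, 0.05, 0, 0, 22, 0.058, 0.009, -0.22, 0.05, 0, 0, 25, 0.058, 0.01, -0.235, 0.05, 0, 0, 27, 0.058, 0.01, -0.2405, 0.05, 0, 0, 27.8, 0.058, 0.01, -0.2405, 0.05, 0, 0, 27.8])

```text
time: 16.2
eef_pos: [506.7, -290.2, 123.2]
ee_rot: [0.0, 0.683, 0.731, -0.0]
contact_force: [0.1, 0.0, -0.8]
finger_gap: 0.725
grasp_force: 27.7
```

Call:
apply_moves(targets=[0.058, 0, 0, -0.01, 0, 0, 0, 0.058, 0, 0, -0.025, 0, 0, 0, 0.058, 0, 0, -0.035, 0, 0, 0, 0.058, 0, 0, -0.035, 0, 0, 0, 0.058, 0, 0, -0.035, 0, 0, 0])

```text
time: 16.7
eef_pos: [507.2, -288.4, 87.7]
ee_rot: [-0.0, 0.682, 0.731, 0.0]
contact_force: [0.4, -0.0, -0.4]
finger_gap: 0.724
grasp_force: 27.7
```

```bash
python3 st.py; python3 - <<'E'
from h import *
from workcell import eyes,status
print(status.get_state()["ee_rot"])
np.set_printoptions(suppress=True,precision=1)
c=eyes.camera("top");d=eyes.camera("scene");pickle.dump((c,d),open("d.pkl","wb"))
a=cv2.resize(c["image"][170:270,270:390],None,fx=3.3,fy=3.3,interpolation=2)
b=cv2.resize(d["image"][150:250,120:240],None,fx=3.3,fy=3.3,interpolation=2)
save("d1.png",np.hstack([a,b]))
E
```

```text
eef [ 507.57 -289.29   88.47] lat 56.52391320267736 out 363.0345701576041 F lat,out,z -0.19310146694750868 -0.06267812041703125 -0.5899846269208501 std [0.48 0.27 0.47] T -0.021131096439572446 -0.006882937312204356 0.007647444148747135 gap 61.884455397395236 27.699618993792683 16.9
[4.84693553e-04 6.82198313e-01 7.31167012e-01 1.67308108e-04]
```

View pics/d1.png

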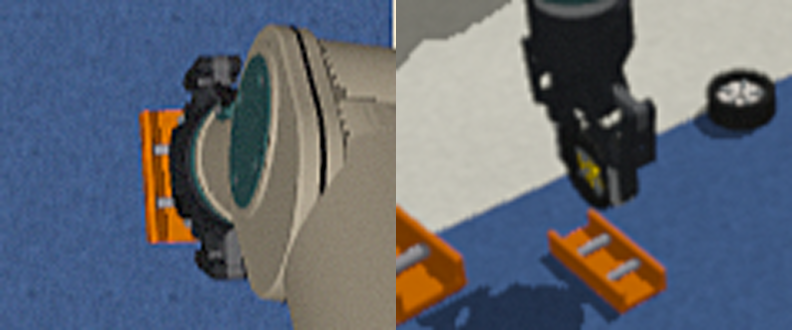

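```bash
python3 - <<'E'
from h import *
np.set_printoptions(suppress=True,precision=1)
c,d=pickle.load(open("d.pkl","rb"))
P=pts(d);hsv=cv2.cvtColor(d["image"],cv2.COLOR_RGB2HSV)
a=np.radians(4);X=np.array([np.cos(a),np.sin(a),0]);Y=np.array([-np.sin(a),np.cos(a),0]);o=np.array([507.57,-289.29,0])
x=(P-o)@X;y=(P-o)@Y;z=P[...,2]
org=(hsv[...,0]>7)&(hsv[...,0]<19)&(hsv[...,1]>150)&(abs(x)<70)&(abs(y)<40)
for lo,hi in((3,16),(18,26)):
    g=org&(z>lo)&(z<hi);print("cradle",lo,g.sum(),np.percentile(x[g],[1,99]),np.percentile(y[g],[1,99]),cv2.minAreaRect(P[g][:,:2].astype(np.float32)))
yl=(hsv[...,0]>20)&(hsv[...,0]<35)&(hsv[...,1]>130)&(abs(x)<45)&(abs(y)<30)&(z>60)
print("yellow",yl.sum(),np.median(x[yl]),np.median(y[yl]),np.median(z[yl]),np.percentile(x[yl],[2,98]),np.percentile(z[yl],[2,98]))
w=(hsv[...,2]<70)&(abs(x)<33)&(abs(y)<20)&(z>66)&(z<135)
print("wheel dark",w.sum(),np.percentile(x[w],[2,50,98]),np.percentile(y[w],[2,10,50,90,98]),np.percentile(z[w],[1,5,50]))
for lo in range(70,100,5):
    k=w&(z>lo)&(z<lo+5);
    if k.sum()>5: print(lo,k.sum(),np.percentile(x[k],[5,95]),np.percentile(y[k],[5,50,95]))
E
```

```text
cradle 3 303 [-44.9  51.4] [-23.8  19.4] ((510.458984375, -292.464111328125), (99.92729949951172, 46.06438064575195), 5.357698917388916)
cradle 18 124 [-43.7  50.2] [-23.  21.] ((511.1064758300781, -290.4106140136719), (94.73143005371094, 45.05848693847656), 3.3678090572357178)
yellow 34 -5.989549166351365 -1.8845155134296347 99.68234155599743 [-21.5  23.6] [ 84.  121.3]
wheel dark 206 [-31.5  -8.6  30.1] [-12.2 -11.6  -9.3  -1.3   8. ] [ 78.3  82.  111.1]
80 24 [-13.6  15.6] [-12.2  -9.6  -1.5]
85 20 [-17.1  20.8] [-11.6  -9.9  -4.1]
90 13 [-20.4  28.8] [-11.6  -9.8  -6. ]
95 14 [-22.1  29.2] [-12.1  -8.8  -2.2]
```

Call:
apply_moves(targets=[0.058, 0.0015, -0.0015, -0.01, 0, 0, 0, 0.058, 0.0015, -0.0015, -0.025, 0, 0, 0, 0.058, 0.0015, -0.0015, -0.037, 0, 0, 0, 0.058, 0.0015, -0.0015, -0.045, 0, 0, 0, 0.058, 0.0015, -0.0015, -0.049, 0, 0, 0, 0.058, 0.0015, -0.0015, -0.049, 0, 0, 0])

```text
time: 17.6
eef_pos: [508.2, -290.4, 38.0]
ee_rot: [-0.001, 0.682, 0.731, -0.0]
contact_force: [-0.6, 0.4, 0.0]
finger_gap: 0.725
grasp_force: 27.7
```

```bash
python3 st.py; python3 - <<'E'
from h import *
from workcell import eyes,status
np.set_printoptions(suppress=True,precision=1)
d=eyes.camera("scene")
save("e1.png",cv2.resize(d["image"][180:250,140:230],None,fx=6,fy=6,interpolation=2))
E
```

```text
eef [ 509.04 -290.88   39.38] lat 58.36047273254701 out 364.1984739776034 F lat,out,z 0.07998500452827105 0.03458835456003426 -0.9879312430823631 std [0.57 0.44 0.2 ] T 0.011413300431739564 -0.023576480090331715 0.007698135898689095 gap 62.07793303391011 27.73931610630825 17.8
```

View pics/e1.png

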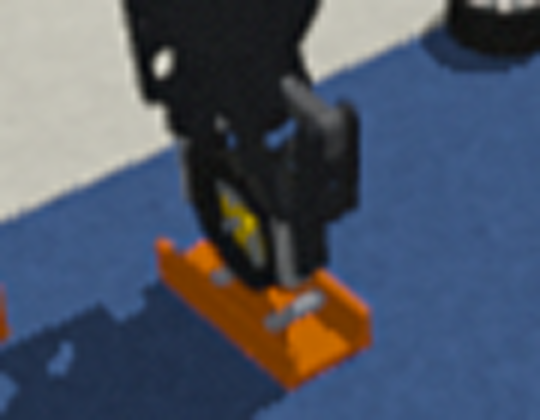

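Call:
apply_moves(targets=[0.058, 0, 0, -0.003, 0, 0, 0, 0.058, 0, 0, -0.006, 0, 0, 0, 0.058, 0, 0, -0.009, 0, 0, 0, 0.058, 0, 0, -0.012, 0, 0, 0, 0.058, 0, 0, -0.012, 0, 0, 0])

```text
time: 18.35
eef_pos: [508.2, -290.6, 26.3]
ee_rot: [-0.001, 0.682, 0.731, -0.0]
contact_force: [0.0, 0.4, -1.0]
finger_gap: 0.722
grasp_force: 27.7
```

```bash
python3 st.py
```

```text
eef [ 508.72 -290.75   26.95] lat 58.01877162588585 out 364.15599397828174 F lat,out,z 0.42908502089604683 0.010137843575374825 -0.5793214847098417 std [0.62 0.76 0.47] T -0.022171289843165447 -0.0044330361758198565 0.032615203771835896 gap 62.21023832842927 27.740095413755625 18.55
```

Call:
apply_moves(targets=[0.058, 0, 0, -0.0005, 0, 0, 0, 0.058, 0, 0, -0.001, 0, 0, 0, 0.058, 0, 0, -0.0015, 0, 0, 0, 0.058, 0, 0, -0.002, 0, 0, 0, 0.058, 0, 0, -0.002, 0, 0, 0])

```text
time: 19.05
eef_pos: [508.8, -290.8, 25.7]
ee_rot: [0.0, 0.682, 0.731, -0.0]
contact_force: [-1.8, 0.7, 6.0]
finger_gap: 0.722
grasp_force: 28.6
```

```bash
python3 st.py
```

```text
eef [ 508.69 -290.84   25.66] lat 58.010505413483884 out 364.2435935119238 F lat,out,z -2.0653918296499594 -0.3214476065185348 6.126177065852288 std [0.37 0.41 0.3 ] T 0.08638638795141444 -0.3078058664361829 -0.003469473128851229 gap 62.03770258450583 28.618268882855773 19.25
```

Call:
apply_moves(targets=[0.058, -0.0006, 0, 0, 0, 0, 0, 0.058, -0.0006, 0, 0.0003, 0, 0, 0, 0.062, -0.0006, 0, 0.0003, 0, 0, 0, 0.064, -0.0006, 0, 0.0003, 0, 0, 0, 0.067, -0.0006, 0, 0.0003, 0, 0, 0, 0.07, -0.0006, 0, 0.0003, 0, 0, 0, 0.075, -0.0006, 0, 0.0003, 0, 0, 0, 0.08, -0.0006, 0, 0.0003, 0, 0, 0, 0.08, -0.0006, 0, 0.0003, 0, 0, 0])

```text
time: 20.15
eef_pos: [508.0, -290.7, 25.1]
ee_rot: [-0.0, 0.682, 0.731, 0.0]
contact_force: [-0.2, 0.6, -0.0]
finger_gap: 0.938
grasp_force: 0.0
```

```bash
python3 st.py
```

```text
eef [ 508.02 -290.78   25.21] lat 57.346324671116804 out 364.35780521104493 F lat,out,z 0.34525008540790336 -0.27939298463180395 -0.1745161599727927 std [0.58 0.28 0.41] T -0.0024540258859063495 -0.012052434774041335 -0.0036867565563750747 gap 79.86751867317602 0.0 20.35
```

Released cleanly. Now rise straight up and back off for a look.

Call:
apply_moves(targets=[0.082, 0, 0, 0.005, 0, 0, 0, 0.082, 0, 0, 0.018, 0, 0, 0, 0.082, 0, 0, 0.04, 0, 0, 0, 0.082, 0, 0, 0.07, 0, 0, 0, 0.082, 0, 0, 0.105, 0, 0, 0, 0.082, 0, 0, 0.14, 0, 0, 0, 0.082, 0, 0, 0.17, 0, 0, 0, 0.082, -0.02, 0.02, 0.18, 0, 0, 0, 0.082, -0.04, 0.05, 0.18, 0, 0, 0, 0.082, -0.05, 0.08, 0.18, 0, 0, 0, 0.082, -0.05, 0.1, 0.18, 0, 0, 0, 0.082, -0.05, 0.1, 0.18, 0, 0, 0])

```text
time: 21.55
eef_pos: [458.1, -187.7, 206.7]
ee_rot: [0.0, 0.68, 0.733, 0.001]
contact_force: [0.4, 0.6, 0.8]
finger_gap: 0.96
grasp_force: 0.0
```

```bash
python3 - <<'E'
from h import *
from workcell import eyes,status
np.set_printoptions(suppress=True,precision=1)
c=eyes.camera("top");d=eyes.camera("scene")
a=cv2.resize(c["image"][170:270,270:390],None,fx=3.3,fy=3.3,interpolation=2)
b=cv2.resize(d["image"][170:270,130:250],None,fx=3.3,fy=3.3,interpolation=2)
save("f1.png",np.hstack([a,b]))
for n,k in(("top",c),("scene",d)):
    P=pts(k);V=k["image"].max(-1)
    m=(V<75)&(abs(P[...,0]-509)<45)&(abs(P[...,1]+290)<30)&(P[...,2]>26)&(P[...,2]<90)
    t=P[m];print(n,m.sum(),np.percentile(t,[2,50,98],axis=0))
    u=t[t[:,2]>66]
    if len(u)>5:print(u.mean(0),cv2.minAreaRect(t[:,:2].astype(np.float32)))
E
```

```text
top 37 [[ 531.1 -298.6   36.8]
 [ 534.6 -285.7   61.6]
 [ 537.5 -274.6   67.7]]
scene 300 [[ 484.8 -303.6   28.1]
 [ 526.5 -293.8   59.1]
 [ 541.3 -276.2   76. ]]
[ 515.8 -290.8   71.7] ((511.53570556640625, -288.6726379394531), (63.55344009399414, 29.68329429626465), 2.5034732818603516)
```

View pics/f1.png

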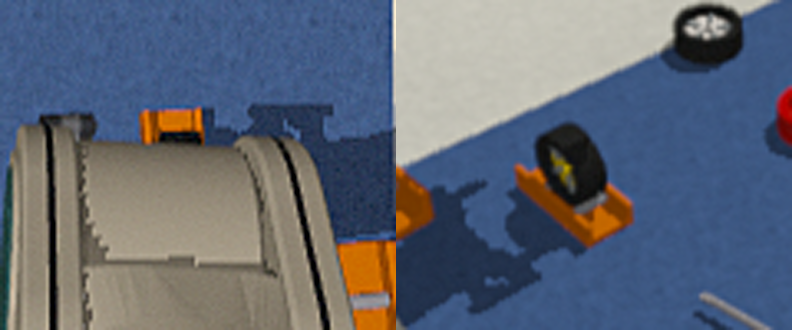

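The wheel stands upright on the rods in the small cradle (scene crop about (570,165)). Its centre is within 2 mm of the cradle's in the same view, and the arm is clear.

```bash
python3 -c "
from workcell import ticket
print(ticket.finish_job())"
```

```text
the job is handed in; nothing more can be done
None
```

The yellow wheel is off the bent spindle and standing upright in the small orange cradle, let go with the arm clear. Force on the tool never read above about 4 N while the wheel was on the spindle, and the job is handed in, but no verdict came back.

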